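Stack a separator sheet and snap the clip cover onto a sample holder

ROBOT

A 6-joint arm with a two-finger parallel gripper is mounted at the origin on a cart in front of the work surface, level with it; the furniture and walls round the work are solid. World frame = base frame: x ahead of the robot, y to its left, z up, the work surface at z = 0. Lengths are in m, angles in rad, forces in N, time in s.
With the tool pointing down it reaches from about 0.35 to 0.975 m from the base axis. Payload 7.1 kg.
Tool frame: the origin (TCP) lies on the mounting face of the last link; the fingertips stand 182 mm ahead of it and the grasp point (between the pads) lies 163 mm ahead of it (env.grip_point_offset is the z of the grasp point in the tool frame, in m); z points along the fingers, y is the line along which they close (so a half turn about z gives the same grasp; the last joint's range is limited). The gripper opens to 88 mm and grips with 3 to 60 N. Pads are 20 mm wide; open, the fingers measure 115 mm over their backs; the gripper's body (75 mm by 178 mm) begins 61 mm behind the grasp point.
Start: joints at [-1.189, 0.423, 1.63, -0, 1.089, -0.019], TCP at [0.244, -0.575, 0.405] pointing down, gripper open.
Joint ranges: [-3, 3], [-0.9, 2.11], [0.09, 2.58], [-1.31, 4.45], [0.11, 2.69], [-2.54, 2.54]. Speed limits (rad/s): [2.39, 2.39, 3.01, 3.14, 3.14, 3.14].

INTERFACE

Orientations are given as a rotation vector (axis times angle).
In Python, from workcell import env gives the robot as it stands. Calls block until the motion is done:
- env.reach(position, orientation): joint-space move of the TCP to a pose.
- env.move_linear(position, rotation=None, feed=0.15, force_limit=None): straight line of the TCP; rotation=None keeps the orientation; feed is the mean speed in m/s. With force_limit (N) it stops when the force on the tool has changed by that much, and returns True; else False.
- env.move_joints(angles): joint-space move.
- env.set_gripper(opening): opening from 0.0 (shut) to 1.0 (fully open); the grip force is fixed at half the most; returns when the fingers have stopped.
- env.hold(seconds).
- env.inverse_kinematics(position, orientation): joint angles nearest the present ones, or None.
- env.get_state(): the state.
- env.capture(name): name is "scene" or "side" or "wrist"; returns the picture (384x512x3 uint8, red, green, blue); there is no depth.
- env.camera_model(name): a dict with "fx", "fy", "cx", "cy" (pixels), "R" (3x3) and "t" (3): a world point X has camera coordinates R X + t. Camera axes: x right, y down, z forward; pixel columns grow to the right and rows downward; lengths in m; the calibration is good to about 2 mm. A picture is of the moment at which its call begins: read the wrist's pose just before it. camera_model takes no time and is no camera call; for the wrist camera it gives the pose at the moment of the call.
A pose or a line that the arm cannot do raises env.PlanningError and nothing moves.
- env.finish_job(): hands the job in; it is judged then, once.
Trained networks look in the newest picture that a camera, given by its name, has taken for a name from the list of things; names that differ only in an ending like _2 or _b are one class to them, and where a whole thing is asked for, a point or a joint stands for the part that bears it (a point fixed in the world has none). Each returns a list of dicts, best first, with "conf" (0 to 1); they miss things now and then, are a little off and sometimes report something else, mostly with a low value. They report only what shows in the picture. A call takes as long as a camera call. They do not tell look-alikes from the thing itself.
- env.spot_in(target, camera): "centre" ([x, y, z] in m, in world coordinates, good to about 4 mm: the middle of the surface that is visible of it).
The state is a dict: "time": time; "joint_positions": joint angles; "qvel": joint speeds; "joint_efforts": joint torques, N m; "position": TCP position; "ee_rot": TCP orientation; "contact_force": force on the tool from outside, world axes, zero at the start; "moment": the same for the moment, N m; "grip_width": opening from 0.0 (shut) to 1.0 (fully open); "finger_force": force on a finger pad.
Only numpy, scipy, OpenCV 4.12 (cv2) and the standard library are available. Lean on these libraries where they do the work, as an engineer would, in place of code of your own. Each camera call takes 0.05 s, during which the arm holds its last target. There are 200 camera calls.

TASK

Lay the notched white separator sheet flat on the sample plate in the holder, then set the clip cover on top of it and press it straight down until both spring latches snap over it. Keep pressing down on the cover firmly, with about 10 N, and finish while you are still holding it pressed like that; leave the other things on the bench where they stand.

Things in the scene. Friction and masses are not known exactly. Their poses are not given: they have to be found in the camera images.
- holder: Grey holder fixed to the bench, 164 x 80 x 54 mm. Origin: centre of its underside; x along its length, z up. Eight upright guides (at x = +-47 mm on the sides, y = +-22 mm at the ends) enclose a 116 x 62 mm pocket; their tops, z = 42 to 54 mm, lean 5 mm outward as lead-in. In the middle 78 mm of its length it is only 48 mm wide: there fingers find room beside it down to the bench.
- holder_seat (a point): Centre of the top face of the white sample plate (110 x 48 mm) in the holder, 14 mm above the bench. The sheet lies on it, the cover on the sheet with its underside 18 mm above the bench when home. Set in but not pressed, the cover rests on the latch slopes, underside about 32 mm above the bench.
- latch_a (a joint): Steel spring latch in the middle of the holder's +x end: 0 = in (rest, or snapped over the cover), grows (m) as it is pushed out, to 0.012. 16 mm wide; nose reaches in to x = 50 mm, 25 mm above the bench (its underside at 23 mm); from there a slope leans out to x = 62 mm at 41 mm. The cover's end must push it out 5 mm; the sheet's notch passes it.
- latch_b (a joint): The same latch at the -x end (mirrored), same values. Pressing the cover past both takes a force growing to about 10 N; with its underside about 25 mm above the bench the force drops suddenly, at about 22 mm they spring back over its end flanges, and it goes home on the sheet, the flanges then 2 mm below the noses.
- sheet: White rigid separator sheet, 110 x 56 x 4 mm, 40 g, a notch 30 mm wide and 10 mm deep in the middle of each short end. Origin: centre of its underside; x along its length, z up; either way round fits, with 3 mm play in the holder. It lies loose on the rest, underside 24 mm above the bench; take it from above across its width (y), mid-length.
- sheet_rest: Grey block fixed to the bench under the sheet: 60 x 34 mm on top, 24 mm high, with a 76 x 34 x 4 mm foot. Origin: centre of its underside; x roughly along the sheet. The sheet overhangs it by 11 mm on each long side, so fingertips can reach below the sheet.
- cover: Clip cover, about 120 g: aluminium plate 110 x 56 x 6 mm, stepped to 3 mm thick over the last 9 mm at each end (flanges), with a black grip ridge on its middle, 50 mm long (x), 20 mm wide (y), top 34 mm above the underside. Origin: centre of the plate's underside; x along its length, z up; either way round fits, with 3 mm play in the holder. It lies flat on the bench.
- cover_grip (a point): Point in the middle of the cover's grip ridge, 27 mm above the cover's underside (7 mm below the ridge's top).
- beaker_cream: Bystander: glass beaker with cream in it, 84 x 79 x 96 mm, behind the holder. Leave alone.
- cream_jar: Bystander: small white jar with grey lid, 51 mm across, 40 mm high, behind the holder. Leave alone.
- vial: Bystander: small brown vial with white cap, 23 mm across, 58 mm high, behind the holder. Leave alone.
- tape: Bystander: roll of black tape lying flat, 60 mm across, 18 mm high, behind and to the left. Leave alone.
Not all that is in view belongs to the job. Several things have the shape of the sheet; the one meant has the colours described above.

How it is judged:
On the way, in this order (a step that is already met when the one before it is completed fails the run):
1. the separator sheet lies flat on the sample plate in the holder, while the cover is still away from it (horizontal distance between sheet and holder_seat below 0.007 m and angle between the x axis of sheet and the x axis of holder, either way round below 0.12 rad and angle between sheet's own z axis and vertical below 0.05 rad and z of sheet in the frame of holder between 0.012 and 0.016 m and horizontal distance between cover and holder above 0.1 m), for 0.2 s.
2. the cover is home on the sheet and both latches have snapped over it (horizontal distance between each of cover, sheet and holder_seat below 0.007 m and angle between the x axis of each of cover, sheet and the x axis of holder, either way round below 0.12 rad and angle between each of cover, sheet's own z axis and vertical below 0.05 rad and z of cover in the frame of holder between 0.0155 and 0.0205 m and value of joint each of latch_a, latch_b below 0.002 m and z of sheet in the frame of holder between 0.012 and 0.016 m), for 0.1 s.
At the end, for the whole second after the job is handed in: Sheet flat on the sample plate and cover flat on the sheet (within 7 mm and 0.12 rad of the holder's middle, heights within 2 mm), both latches back in over the cover (below 2 mm), and the robot still pressing the cover on the sheet with 4.5 to 40 N through the last second (all of step 2 and contact force between cover and sheet between 4.5 and 40 N and contact force between sheet and holder above 4.5 N and (contact force between cover and the fingers above 2 N or contact force between cover and the arm above 2 N)); the arm keeps its last pose, push and grip.
It fails at once if a bystander was pushed by more than 25 mm or tipped (distance of any of beaker_cream, cream_jar, vial, tape from where it was at the start of the episode above 0.025 m or angle between any of beaker_cream, cream_jar, vial, tape's own z axis and vertical above 0.5 rad).
It also fails if it takes over 58 s, if anything falls off the work surface, if the arm or the gripper's body presses on something with over 40 N, if the wrist force passes 120 N, or if a joint passes its speed limit or range.

## Working session

There is one attempt and no reset: what is moved stays moved. The work goes in short steps, each a Python script; the robot and the scene stay as the last script left them, time stands still between calls to the robot, and variables do not carry over. Pictures are saved under pics/ and viewed, at most 10 in all, crops included, and the job is handed in when it is done.

```bash
mkdir -p pics; ls; python3 - <<'E'
from workcell import env
import cv2, numpy as np
for c in ["scene","side"]:
    im=env.capture(c); cv2.imwrite(f"pics/{c}0.png",im[:,:,::-1])
    m=env.camera_model(c); print(c,m["fx"],np.round(m["R"],3).tolist(),np.round(m["t"],3))
    for t in ["holder","sheet","cover","cover_grip","sheet_rest","holder_seat"]:
        try: print(c,t,[(np.round(d["centre"],3).tolist(),round(d["conf"],2)) for d in env.spot_in(t,c)][:4])
        except Exception as e: print(t,e)
s=env.get_state(); print(s["time"],s["ee_rot"],s["grip_width"])
a,b=[cv2.imread(f"pics/{c}0.png") for c in ["scene","side"]]
E
```

```text
pics
scene 370.4354074315907 [[-0.73, -0.683, -0.01], [-0.37, 0.407, -0.835], [0.575, -0.606, -0.55]] [0.439 0.191 0.804]
scene holder [([0.538, -0.023, 0.01], 0.77)]
scene sheet [([0.348, 0.417, 0.005], 0.87), ([0.471, 0.292, 0.026], 0.57), ([0.382, 0.169, 0.001], 0.56), ([0.554, 0.164, 0.005], 0.55)]
scene cover [([0.473, -0.298, 0.004], 0.64), ([0.475, 0.296, 0.022], 0.43)]
scene cover_grip [([0.473, -0.3, 0.004], 0.86)]
scene sheet_rest [([0.465, 0.301, 0.001], 0.65)]
scene holder_seat [([0.543, -0.02, 0.012], 0.61)]
side 416.5317748532785 [[1.0, 0.022, -0.004], [0.007, -0.495, -0.869], [-0.021, 0.869, -0.495]] [-0.527  0.06   1.178]
side holder [([0.546, -0.04, 0.017], 0.59)]
side sheet [([0.478, 0.28, 0.032], 0.79), ([0.387, 0.157, 0.007], 0.73), ([0.557, 0.15, 0.002], 0.68), ([0.352, 0.406, 0.002], 0.64)]
side cover [([0.478, -0.322, 0.004], 0.66)]
side cover_grip [([0.481, -0.319, 0.007], 0.85)]
side sheet_rest [([0.544, -0.037, 0.016], 0.65), ([0.484, 0.272, 0.01], 0.61), ([0.716, 0.122, 0.033], 0.55)]
side holder_seat [([0.543, -0.039, 0.017], 0.7)]
0.7 [3.07865020e+00 6.25388872e-01 5.03709704e-05] 0.9986169641779638
```

View pics/scene0.png

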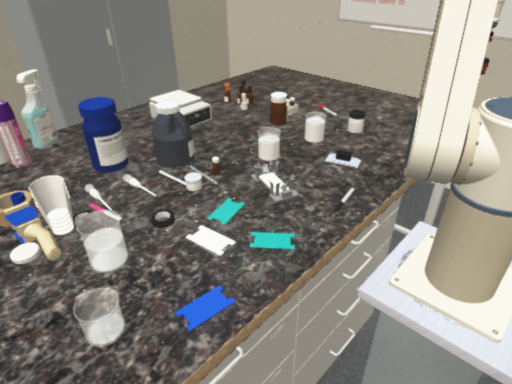

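View pics/side0.png

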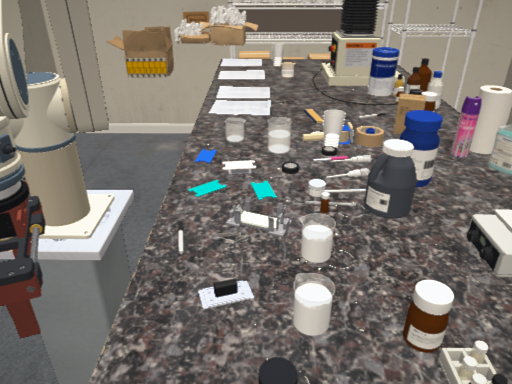

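White sheet (211,239) on its rest is the only white one. The look-alikes are teal at (228,211) and (272,241), and blue at (206,306). The holder is at (272,183) and the cover at (344,158). Next I'll check each from above with the wrist camera, moving cover, then holder, then sheet.

```bash
cat > h.py <<'E'
from workcell import env
import numpy as np, cv2, json
from scipy.spatial.transform import Rotation as Rn
def rot(a):
    """tool down, finger closing line (tool y) at world angle a"""
    y=np.array([np.cos(a),np.sin(a),0]); z=np.array([0,0,-1.]); x=np.cross(y,z)
    return Rn.from_matrix(np.c_[x,y,z]).as_rotvec()
def pix2world(m,uv,z):
    uv=np.atleast_2d(uv).astype(float)
    d=np.c_[(uv[:,0]-m["cx"])/m["fx"],(uv[:,1]-m["cy"])/m["fy"],np.ones(len(uv))]@np.array(m["R"])
    c=-np.array(m["R"]).T@np.array(m["t"])
    return c+d*((z-c[2])/d[:,2])[:,None]
def world2pix(m,X):
    c=np.atleast_2d(X)@np.array(m["R"]).T+np.array(m["t"])
    return np.c_[c[:,0]/c[:,2]*m["fx"]+m["cx"],c[:,1]/c[:,2]*m["fy"]+m["cy"]]
def shot(name,tag):
    m=env.camera_model(name); im=env.capture(name)[:,:,::-1].copy()
    cv2.imwrite(f"pics/{tag}.png",im)
    json.dump({k:np.array(v).tolist() for k,v in m.items()},open(f"pics/{tag}.json","w"))
    return m,im
def load(tag): return json.load(open(f"pics/{tag}.json")),cv2.imread(f"pics/{tag}.png")
E
python3 - <<'E'
from h import *
a0=np.arctan2(*Rn.from_rotvec(env.get_state()["ee_rot"]).as_matrix()[[1,0],1]); print("yaw y",a0)
for n,p in [("cover",(.43,-.31)),("holder",(.49,-.03)),("sheet",(.43,.285))]:
    try: env.reach([*p,.40],rot(np.pi/2)); 
    except env.PlanningError as e: print(e); env.reach([*p,.40],rot(-np.pi/2))
    m,im=shot("wrist","w_"+n); s=env.get_state()
    c=-np.array(m["R"]).T@np.array(m["t"])
    print(n,s["time"],np.round(s["joint_positions"],2),c.round(3),np.round(m["R"],2).tolist(),m["fx"],pix2world(m,[[256,192]],0).round(3))
    for t in ([n] if n!="holder" else ["holder","holder_seat"]): print(t,[(np.round(d["centre"],3).tolist(),round(d["conf"],2)) for d in env.spot_in(t,"wrist")][:3])
ims=[load("w_"+n)[1] for n in ("cover","holder","sheet")]
M=np.vstack([np.hstack(ims[:2]),np.hstack([ims[2],ims[2]*0])]);cv2.imwrite("pics/m1.png",cv2.resize(M,(800,600),interpolation=cv2.INTER_AREA))
E
```

```text
yaw y -1.1699754811253695
cover 2.65 [-0.65  0.29  1.84 -0.    1.01 -2.22] [ 0.358 -0.31   0.38 ] [[0.0, 1.0, -0.0], [0.96, -0.0, 0.26], [0.26, -0.0, -0.96]] 276.28313368920084 [[ 0.46  -0.312  0.   ]]
cover [([0.473, -0.306, 0.007], 0.63)]
holder 3.8583 [-0.09  0.23  1.92 -0.    0.98 -1.66] [ 0.418 -0.03   0.38 ] [[0.0, 1.0, -0.0], [0.96, -0.0, 0.26], [0.26, -0.0, -0.96]] 276.28313368920084 [[ 0.52  -0.032  0.   ]]
holder [([0.538, -0.028, 0.013], 0.74), ([0.72, 0.118, 0.04], 0.72), ([0.694, -0.156, 0.062], 0.26)]
holder_seat [([0.538, -0.028, 0.016], 0.66), ([0.477, 0.277, 0.027], 0.61), ([0.725, 0.035, 0.029], 0.28)]
sheet 5.225 [ 0.56  0.27  1.87 -0.    1.   -1.01] [0.358 0.285 0.38 ] [[0.0, 1.0, -0.0], [0.96, -0.0, 0.26], [0.26, -0.0, -0.96]] 276.28313368920084 [[0.46  0.283 0.   ]]
sheet [([0.473, 0.29, 0.029], 0.79), ([0.347, 0.415, 0.004], 0.72), ([0.376, 0.168, 0.006], 0.66)]
```

View pics/m1.png

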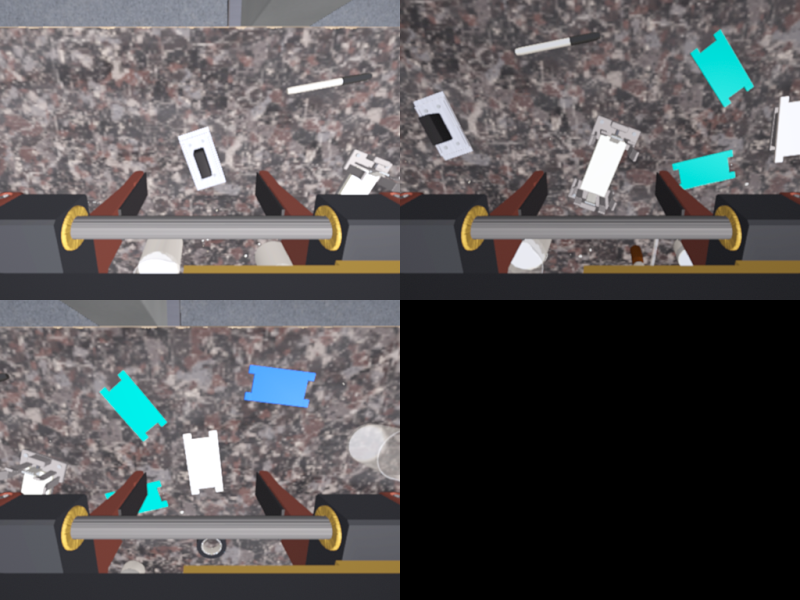

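Cover at (202,158) and holder with white plate at (605,165), both crop pixels. In the lower crop the white notched sheet is at (203,462); the teal and blue sheets are clearly different. Next I'll segment each for pose.

```bash
cat >> h.py <<'E'
def rectpose(m,im,guess,z,thr,out=None,zproj=None):
    """white blob holding the guess -> min-area rectangle on plane z"""
    hsv=cv2.cvtColor(im,cv2.COLOR_BGR2HSV); mask=((hsv[...,2]>thr)&(hsv[...,1]<45)).astype(np.uint8)
    mask=cv2.morphologyEx(mask,cv2.MORPH_OPEN,np.ones((3,3),np.uint8))
    u,v=world2pix(m,[*guess,z])[0].astype(int)
    n,l=cv2.connectedComponents(mask)
    w=l[max(v-14,0):v+15,max(u-14,0):u+15]; k=np.bincount(w[w>0]).argmax()
    c=max(cv2.findContours((l==k).astype(np.uint8),cv2.RETR_EXTERNAL,cv2.CHAIN_APPROX_NONE)[0],key=len)[:,0]
    W=pix2world(m,c,z)[:,:2]
    (x,y),(a,b),_=r=cv2.minAreaRect((W*1000).astype(np.float32))
    P=cv2.boxPoints(r); e=max((P[1]-P[0],P[2]-P[1]),key=np.linalg.norm)
    ang=np.arctan2(e[1],e[0])%np.pi
    if out is not None: cv2.drawContours(out,[c[:,None]],-1,(0,0,255),1)
    return np.array([x,y])/1000,sorted([a,b]),ang
E
python3 - <<'E'
from h import *
o=[]
for n,g,z,t in [("cover",(.473,-.306),.006,170),("holder",(.538,-.028),.014,185),("sheet",(.473,.29),.028,190)]:
    m,im=load("w_"+n); d=im.copy()
    for tt in (t-15,t,t+20):
        p,s,a=rectpose(m,im,g,z,tt,d if tt==t else None); print(n,tt,p.round(4),np.round(s,1),round(a,3))
    u,v=world2pix(m,[*g,z])[0].astype(int); v=min(v,290)
    u=np.clip(u,70,440);o.append(cv2.resize(d[v-70:v+70,u-70:u+70],(400,400) if n=="holder" else (400,400),interpolation=cv2.INTER_CUBIC)[:, :])
cv2.imwrite("pics/m2.png",cv2.resize(np.hstack(o),(798,266),interpolation=cv2.INTER_AREA))
E
```

```text
cover 155 [ 0.48   -0.2935] [130.9 131.1] 1.588
cover 170 [ 0.4763 -0.2866] [120.7 125.9] 0.106
cover 190 [ 0.4761 -0.3075] [ 61.4 112.5] 0.282
holder 170 [ 0.5436 -0.0274] [ 76.6 157.7] 2.776
holder 185 [ 0.5416 -0.0263] [ 65.4 156.1] 2.859
holder 205 [ 0.5469 -0.0275] [ 49.4 111.1] 2.771
sheet 175 [0.4769 0.2847] [ 66.2 112. ] 0.124
sheet 190 [0.4768 0.2875] [ 60.1 111.2] 0.121
sheet 210 [0.4767 0.2885] [ 56.9 110.9] 0.124
```

View pics/m2.png

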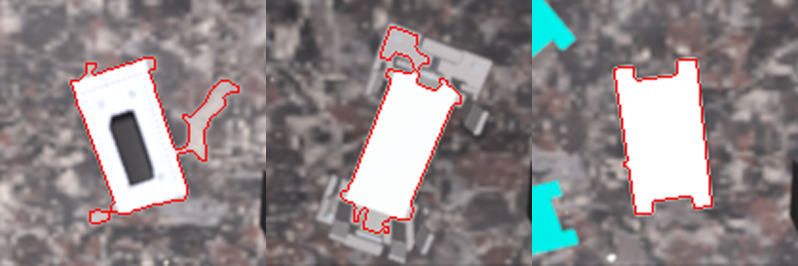

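Only the white blobs at the higher threshold match the true sizes: sheet 57x111 and plate 49x111. I'll pick up the sheet and place it.

```bash
cat >> h.py <<'E'
G=env.grip_point_offset; TIP=0.182
def line(xy,tipz,a,feed=.25,fl=None):
    return env.move_linear([*xy,tipz+TIP],rot(a),feed=feed,force_limit=fl)
SH=(np.array([.4767,.2885]),.124); HO=(np.array([.5469,-.0275]),2.771-np.pi)
E
python3 - <<'E'
from h import *
st=lambda t:print(t,(lambda s:(round(s["time"],2),np.round(s["position"],4),np.round(s["contact_force"],2),round(s["grip_width"]*88,1),np.round(s["finger_force"],1)))(env.get_state()))
a=SH[1]+np.pi/2
env.reach([*SH[0],.08+TIP],rot(a)); line(SH[0],.015,a,.12); env.set_gripper(.0); st("gripped")
line(SH[0],.10,a); st("lifted"); 
b=HO[1]+np.pi/2
line(HO[0],.10,b,.3); env.hold(.2); st("above")
m,im=shot("scene","s_above"); m2,im2=shot("side","d_above"); m3,im3=shot("wrist","w_above")
o=[]
for mm,i in((m,im),(m2,im2)):
    u,v=world2pix(mm,[*HO[0],.06])[0].astype(int); o.append(cv2.resize(i[v-60:v+60,u-60:u+60],(400,400),interpolation=cv2.INTER_CUBIC))
cv2.imwrite("pics/m3.png",np.hstack(o))
E
```

```text
gripped (7.21, array([0.4768, 0.2885, 0.1972]), array([-0.25, -0.65,  2.89]), 55.7, np.float64(30.0))
lifted (7.7, array([0.4766, 0.2884, 0.2823]), array([-1.44,  0.77, -0.7 ]), 55.5, np.float64(30.0))
above (9.12, array([ 0.5467, -0.0264,  0.2819]), array([ 0.01, -0.33, -0.16]), 55.5, np.float64(30.0))
```

View pics/m3.png

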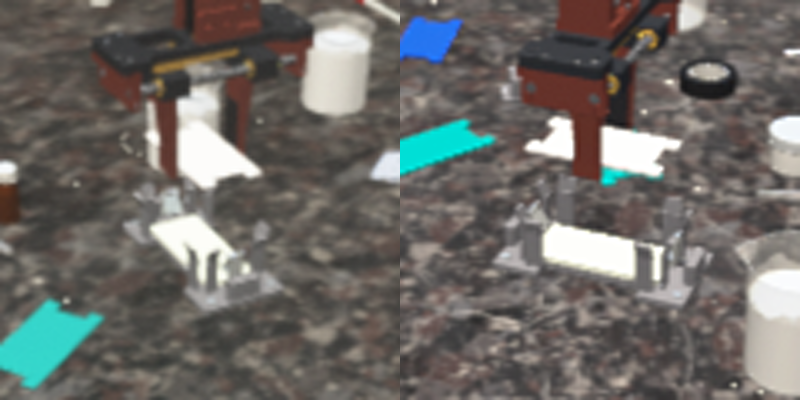

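The sheet is held level above the holder and aligned with it. Lowering it now.

```bash
python3 - <<'E'
from h import *
st=lambda t:print(t,(lambda s:(round(s["time"],2),np.round(s["position"],4),np.round(s["contact_force"],2),round(s["grip_width"]*88,1),np.round(s["moment"],2)))(env.get_state()))
b=HO[1]+np.pi/2
line(HO[0],.05,b,.12); st("pre")
print(line(HO[0],.006,b,.05,8)); st("down")
E
```

```text
pre (9.84, array([ 0.547 , -0.0275,  0.232 ]), array([-0.05,  0.09,  0.24]), 55.4, array([ 0.08, -0.17,  0.  ]))
False
down (10.88, array([ 0.547 , -0.0275,  0.1881]), array([-0.99,  0.11,  0.49]), 55.6, array([-0.02, -0.15,  0.03]))
```

```bash
python3 - <<'E'
from h import *
st=lambda t:print(t,(lambda s:(round(s["time"],2),np.round(s["position"],4),np.round(s["contact_force"],2),round(s["grip_width"]*88,1)))(env.get_state()))
b=HO[1]+np.pi/2
env.set_gripper(1.0); st("open"); line(HO[0],.10,b,.2); 
env.reach([.49,-.03,.40],rot(np.pi/2)); m,im=shot("wrist","w_placed"); 
for t in (205,220): print("sheet",*rectpose(m,im,HO[0],.018,t))
m2,im2=shot("side","d_placed");st("seen")
env.reach([.43,-.31,.36],rot(np.pi/2)); mc,ic=shot("wrist","w_cov2"); st("cov")
d=ic.copy()
for t in (195,205,215,225,235): print("cover",t,*rectpose(mc,ic,(.474,-.3065),.006,t,d if t==215 else None))
o=[]
for mm,i,p in((m,im,HO[0]),(m2,im2,HO[0]),(mc,d,(.474,-.307))):
    u,v=world2pix(mm,[*p,.02])[0].astype(int); o.append(cv2.resize(i[v-60:v+60,u-60:u+60],(266,266),interpolation=cv2.INTER_CUBIC))
cv2.imwrite("pics/m4.png",np.hstack(o))
E
```

```text
open (11.56, array([ 0.5469, -0.0275,  0.188 ]), array([-0.93, -0.06, -0.16]), 87.9)
sheet [ 0.54652008 -0.02731699] [56.962791442871094, 111.63746643066406] 2.7727103
sheet [ 0.54664221 -0.02681458] [56.49510955810547, 110.26587677001953] 2.767512
seen (12.86, array([ 0.4901, -0.03  ,  0.3978]), array([-0.29,  0.81, -1.07]), 88.1)
cov (14.03, array([ 0.4305, -0.3091,  0.3599]), array([ 0.09,  0.47, -0.32]), 88.2)
cover 195 [ 0.47618704 -0.30751483] [60.67729187011719, 112.1096420288086] 0.28613186
cover 205 [ 0.47591913 -0.30773914] [57.68296432495117, 111.74371337890625] 0.31984732
cover 215 [ 0.47639301 -0.30797379] [56.806617736816406, 110.18757629394531] 0.32046553
cover 225 [ 0.47619354 -0.30795322] [56.3621826171875, 109.7557373046875] 0.31814727
cover 235 [ 0.4762832  -0.30782571] [55.756622314453125, 109.46627044677734] 0.32038486
```

View pics/m4.png

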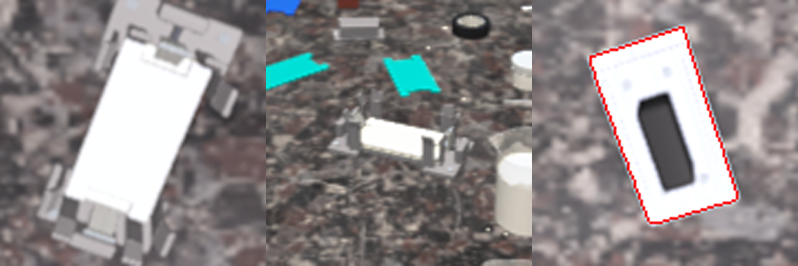

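The sheet is seated: 0.5 mm off, angle matching, and the notches clear of the latches. The cover is measured at its true size. Next I'll grasp its ridge and carry it over the holder.

```bash
cat >> h.py <<'E'
CO=(np.array([.4763,-.3079]),.320)
st=lambda t:print(t,(lambda s:(round(s["time"],2),np.round(s["position"],4),np.round(s["contact_force"],2),round(s["grip_width"]*88,1),np.round(s["moment"],2)))(env.get_state()))
E
python3 - <<'E'
from h import *
a=CO[1]-np.pi/2; b=HO[1]-np.pi/2
env.reach([*CO[0],.08+TIP],rot(a)); print(line(CO[0],.0075,a,.1,6)); st("down"); env.set_gripper(0.); st("grip")
line(CO[0],.09,a,.2); st("lift")
line(HO[0],.09,b,.25); env.hold(.2); st("above")
m,im=shot("scene","s_c"); m2,im2=shot("side","d_c"); o=[]
for mm,i in((m,im),(m2,im2)):
    u,v=world2pix(mm,[*HO[0],.06])[0].astype(int); o.append(cv2.resize(i[v-60:v+60,u-60:u+60],(400,400),interpolation=cv2.INTER_CUBIC))
cv2.imwrite("pics/m5.png",np.hstack(o))
E
```

```text
False
down (17.33, array([ 0.4765, -0.3081,  0.1898]), array([0.59, 0.25, 0.3 ]), 87.7, array([-0.02,  0.01,  0.02]))
grip (18.38, array([ 0.4763, -0.3079,  0.1895]), array([-0.29,  1.14,  3.25]), 19.8, array([ 0.09,  0.09, -0.  ]))
lift (18.94, array([ 0.476 , -0.3077,  0.2715]), array([-0.04, -0.17, -1.46]), 20.2, array([-0.  , -0.02,  0.01]))
above (20.45, array([ 0.5467, -0.0283,  0.2719]), array([-0.96,  0.68, -1.37]), 19.9, array([ 0.11, -0.  ,  0.01]))
```

View pics/m5.png

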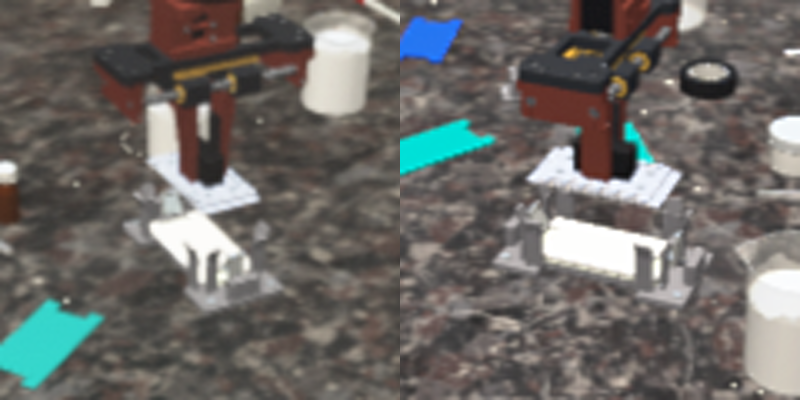

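The cover is held level and aligned with the holder. I'll lower it, then press in small steps while watching the force.

```bash
python3 - <<'E'
from h import *
b=HO[1]-np.pi/2
line(HO[0],.065,b,.1); print(line(HO[0],.0415,b,.05,12)); st("in")
z=.0415
while z>.0215:
    z-=.001; line(HO[0],z,b,.03); s=env.get_state(); f=s["contact_force"]
    print(round(s["time"],2),round(z*1e3,1),round((s["position"][2]-TIP)*1e3,1),np.round(f,1))
    if (z<.027 and f[2]>9) or f[2]>30: break
env.hold(.3); st("end")
E
```

```text
False
in (21.57, array([ 0.5469, -0.0275,  0.2233]), array([ 0.7 ,  0.18, -2.11]), 19.8, array([ 0.04,  0.01, -0.06]))
21.82 40.5 40.7 [ 0.5 -0.6 -1.1]
22.07 39.5 39.6 [-1.5  0.3 -0.3]
22.32 38.5 38.5 [-1.6  0.1  1.4]
22.57 37.5 37.6 [-2.   0.3  3.1]
22.82 36.5 36.7 [-1.8  1.1  3.5]
23.07 35.5 35.8 [-2.   1.2  5.6]
23.32 34.5 35.0 [-2.5  0.6  6.5]
23.57 33.5 34.1 [-2.2  1.5  8.1]
23.82 32.5 33.2 [-2.6  0.8  9.6]
24.07 31.5 32.1 [-2.   0.5  8.1]
24.32 30.5 31.1 [-2.4  1.9  9.7]
24.57 29.5 29.6 [-4.4  5.1  7.2]
24.82 28.5 28.4 [-4.4  3.4  5.6]
25.07 27.5 27.4 [-2.7  1.4  5.4]
25.32 26.5 26.5 [-2.7  0.3  5.2]
25.57 25.5 25.6 [-2.   0.4  4.4]
25.82 24.5 24.9 [-0.9 -0.1  7.8]
26.07 23.5 24.8 [-4.5 -0.1 18.2]
end (26.37, array([ 0.5472, -0.0276,  0.2068]), array([-4.87,  0.39, 18.21]), 20.1, array([0.13, 1.1 , 0.03]))
```

The force peaked near 10 N and dropped. It then rose stiffly at tip height 24.8 mm, which is the home position. I'll ease off to about 11 N and check.

```bash
python3 - <<'E'
from h import *
b=HO[1]-np.pi/2; z=.0235
while env.get_state()["contact_force"][2]>12 and z<.0246:
    z+=.0003; line(HO[0],z,b,.02); env.hold(.15)
st(z); env.hold(1); st("hold")
o=[]
for c in("scene","side"):
    mm,i=shot(c,c+"_end"); u,v=world2pix(mm,[*HO[0],.03])[0].astype(int); o.append(cv2.resize(i[v-45:v+45,u-45:u+45],(400,400),interpolation=cv2.INTER_CUBIC))
cv2.imwrite("pics/m6.png",np.hstack(o))
E
```

```text
0.024100000000000003 (27.17, array([ 0.5472, -0.0276,  0.2069]), array([-2.48, -0.93, 10.64]), 20.0, array([0.14, 0.7 , 0.03]))
hold (28.17, array([ 0.5472, -0.0276,  0.2069]), array([-3.36,  0.11, 10.28]), 19.6, array([ 0.1 ,  0.71, -0.  ]))
```

View pics/m6.png

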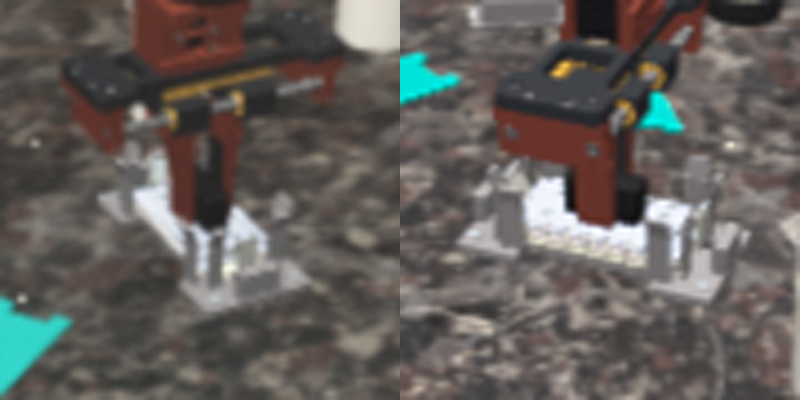

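The cover lies flush and level on the sheet in both views. The force drops came at the two latch heights, and the push is steady at about 10.5 N. Handing in.

```bash
python3 -c "
from h import *
print(env.finish_job()); st('fin')"
```

```text
the job is handed in; nothing more can be done
None
the job is handed in; nothing more can be done
```

I handed in the job at about 28 s, with the sheet on the sample plate and the cover pressed home under about 10 N; the latch snap is judged from the force drops and pictures, and no verdict came back.

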